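# Centre the check weight on the bench scale and confirm

### The job

The packing-bench scale is due for its check, but the brass check weight stands near the edge of the small round pan. Without gripping or lifting it, nudge the weight with light taps of the fingertips until it stands upright in the middle of the black ring marked on the pan, then take the fingers off it and press the green button on the scale all the way down and let it go. Do not tip the weight over, and leave the blue tape roll, the jar and the small steel weight where they are.

Things in the scene. Friction and masses are not known exactly. Their poses are not given: they have to be found in the camera images.
- weight: wobbly brass check weight, round, 58 mm tall, about 250 g; origin: centre of its underside, z up its axis. Flat foot 24 mm in diameter (0 to 3 mm up), belly 38 mm in diameter at 6 to 14 mm up, then a cone to a 16 mm neck at 42 mm, knob 22 mm in diameter at 46 to 54 mm. Pushed at belly height it slides (1 to 3 N); pushed near the neck or knob it tips over
- pan_center (a point): centre of the upper face of the fixed round pan: flat aluminium disc, 90 mm in diameter, 10 mm thick, no rim, its top 78 mm above the table, 28 mm above the housing. A black ring is drawn about this centre, inner radius 25 mm, outer 27.5 mm: from above, the centred weight's belly lies inside it with an even 6 mm gap. z up; its turn about z means nothing
- scale: fixed grey bench scale, housing 260 mm (x) by 200 mm (y), its top 50 mm above the table; origin on the table under the housing's centre, z up. In its frame the pan's centre is at x +35 mm, y 0, the green button at x -92 mm, y -55 mm (the end facing the robot), with a flat black display beside it
- confirm_top (a point): centre of the top of the round green push button (28 mm in diameter) on the scale, pressed straight down; moves with the button
- confirm (a joint): travel of the green button in m: 0 released, 0.006 fully down; springs back by itself, fully down takes about 4 N
- tape: blue tape roll lying flat on the table beside the scale, outer diameter 84 mm, hole 60 mm, 24 mm high; origin at the centre of its underside; leave alone
- jar: jar with a red cap on the table beside the scale, 56 mm in diameter, 75 mm tall; origin at the centre of its underside; leave alone
- small_weight: small steel check weight on the table beside the scale, 32 mm in diameter, 40 mm tall; origin at the centre of its underside; leave alone

How it is judged:
By the outcome, as a careful person would: the job done as asked, in the order asked, and still so for the second after the job is handed in, with the robot touching nothing.
It also fails if it takes over 48 s, if anything falls off the work surface, if the arm or the gripper's body presses on something with over 40 N, if the wrist force passes 120 N, or if a joint passes its speed limit or range.

### The arm

A 7-joint arm with a two-finger parallel gripper is mounted at the origin on the work surface. World frame = base frame: x ahead of the robot, y to its left, z up, the work surface at z = 0. Lengths are in m, angles in rad, forces in N, time in s.
With the tool pointing down it reaches from about 0.35 to 0.9 m from the base axis. Payload 19.9 kg.
Tool frame: the origin (TCP) lies midway between the tips of the shut fingers; the grasp point (between the pads) lies 19 mm behind it; z points along the fingers, y is the line along which they close (so a half turn about z gives the same grasp; the last joint's range is limited). The gripper opens to 94 mm and grips with 3 to 60 N. Pads are 16 mm wide; open, the fingers measure 119 mm over their backs; the gripper's body (75 mm by 177 mm) begins 78 mm behind the grasp point.
Start: joints at [-1.367, 0.417, -0.01, 1.614, 0.005, 1.111, -0.053], TCP at [0.151, 0.606, 0.205] pointing down, gripper open.
Joint ranges: [-2.81, 2.81], [-0.39, 2.02], [-1.27, 1.25], [0.06, 2.57], [-1.19, 4.33], [0.19, 2], [-2.82, 2.82]. Speed limits (rad/s): [1.89, 1.89, 2.39, 2.39, 3.01, 3.01, 3.01].

### API

Orientations are given as a rotation vector (axis times angle).
In Python, from bench import sensors, grab_frame, camera_params, manip, nets gives the robot as it stands. The module is installed in compiled form; this text tells all that it offers.
- The arm moves only by the tool jog_arm, never from a script. Its argument "series" is text: rows parted by semicolons, each of 6 numbers parted by spaces: the shift along the tool's x, y, z in mm, then the turn, a rotation vector about the tool's x, y, z in degrees. A call has 1 to 20 rows; each row shifts and turns the commanded pose from where the row before left it, along the tool's axes as they then stand; what a row does not reach is not made up. A row lasts 1/12 s, in which the tool goes at most 41.7 mm and 7.16 degrees, less where a joint would pass 70% of its speed; a pose out of reach is approached as far as the arm can. A call with a gripper value outside its range is refused whole. "grip" is the finger opening in mm, from 0 to 94, set as the call begins (left out, the last holds). The fingers move at their own pace and stop on an object; "squeeze" is the grip in N (left out, the last holds). Time passes only in rows, so rows that do not move let the fingers close. It gives the time, the measured TCP pose, the force, the opening and the grip force at its end, in the units of the state.
- sensors.sense(): the state, without advancing time (a new reading comes with each control period).
- grab_frame(name): name is "scene" or "top"; returns the picture (400x640x3 uint8, blue, green, red); there is no depth.
- camera_params(name): a dict with "vfov" (degrees; the focal length in pixels is half the picture's height over the tangent of half this angle, whatever the lens; pixels are square), "cx", "cy" (the principal point, pixels), "k1" (the pictures are not rectified: a ray, as slopes to the right and down, at radius r is drawn at 1 + k1 r^2 times it, then the intrinsics apply), "R" (3x3) and "t" (3): a world point X has camera coordinates R X + t. Camera axes: x right, y down, z forward; pixel columns grow to the right and rows downward; lengths in m; the calibration is good to about 2 mm. A picture is of the moment at which its call begins. camera_params takes no time and is no camera call.
- manip.sign_off(): hands the job in; it is judged then, once.
Trained networks look in the newest picture that a camera, given by its name, has taken for a name from the list of things; names that differ only in an ending like _2 or _b are one class to them, and where a whole thing is asked for, a point or a joint stands for the part that bears it (a point fixed in the world has none). Each returns a list of dicts, best first, with "score" (0 to 1); they miss things now and then, are a little off and sometimes report something else, mostly with a low value. They report only what shows in the picture. A call takes as long as a camera call.
- nets.spot_in(label, camera): "position" ([column, row] in pixels, amid what is visible of it).
- nets.masks_of(label, camera): "mask" (400x640 bool, what is visible of it) and "position" ([column, row] in pixels, amid what is visible of it).
- nets.pinpoint(label, camera): "position" ([column, row] in pixels: a listed point, or the origin of a listed thing).
The state is a dict: "time_s": time; "qpos": joint angles; "joint_vel": joint speeds; "joint_torque": joint torques, N m; "eef_pos": TCP position; "ee_rot": TCP orientation; "force": force on the tool from outside, world axes, zero at the start; "wrist_torque": the same for the moment, N m; "finger_gap": finger opening in m; "finger_force": force on a finger pad.
Only numpy, scipy, OpenCV 4.12 (cv2) and the standard library are available. Lean on these libraries where they do the work, as an engineer would, in place of code of your own. Each camera call takes 0.05 s, during which the arm holds its last target. There are 200 camera calls.

## Working session

There is one attempt and no reset: what is moved stays moved. The work goes in short steps, Python scripts to look and compute and a tool call to move; the robot and the scene stay as the last step left them, time stands still between calls to the robot, and variables do not carry over. Pictures are saved under pics/ and viewed, at most 10 in all, crops included, and the job is handed in when it is done.

Besides the shell and the picture viewer there is one more tool, called after "Emit:" in YAML: its name, and indented under it one key for each argument. jog_arm: Moves the arm, as the interface text tells. Its arguments: {"type":"object","properties":{"series":{"type":"string"},"grip":{"type":"number"},"squeeze":{"type":"number"}},"required":["series"]}

```bash
mkdir -p pics; cat > h.py <<'E'
import numpy as np, cv2
from bench import sensors, grab_frame, camera_params, manip, nets
def K(c):
    p=camera_params(c); f=200/np.tan(np.radians(p["vfov"])/2); return p,f
def back(c,px,z):
    p,f=K(c); d=np.array([(px[0]-p["cx"])/f,(px[1]-p["cy"])/f]); u=d.copy()
    for _ in range(30): u=d/(1+p["k1"]*(u@u))
    R=np.array(p["R"]);t=np.array(p["t"]); o=-R.T@t; r=R.T@np.array([u[0],u[1],1]); return o+r*(z-o[2])/r[2]
def proj(c,X):
    p,f=K(c); x=np.array(p["R"])@np.array(X)+np.array(p["t"]); u=x[:2]/x[2]; u=u*(1+p["k1"]*(u@u)); return u*f+[p["cx"],p["cy"]]
E
python3 - <<'E'
from h import *
s=sensors.sense(); print(s)
for c in("scene","top"):
    im=grab_frame(c); cv2.imwrite(f"pics/{c}0.png",im); p,f=K(c); print(c,f,p["k1"],"cam at",-np.array(p["R"]).T@p["t"])
    for l,z in(("weight",.078),("pan_center",.078),("scale",0),("confirm_top",.056),("tape",0),("jar",0),("small_weight",0)):
        for r in nets.pinpoint(l,c)[:1]: print(l,r["score"],np.round(r["position"],1),np.round(back(c,r["position"],z),4))
E
```

```text
{'time_s': 0.0, 'qpos': array([-1.36749455,  0.41795255, -0.01031155,  1.61418025,  0.00475487,
        1.11067635, -0.05302321]), 'joint_vel': array([-7.24413473e-04,  2.12092256e-03,  6.59695197e-04, -2.67216393e-04,
        3.69904244e-04, -5.56619672e-06, -3.91872209e-04]), 'joint_torque': array([-5.92704564e-04, -8.51256537e+01,  6.38974998e-01, -4.25996161e+01,
       -4.87551035e-02,  1.85090513e-02,  6.85815121e-05]), 'eef_pos': array([0.15141032, 0.60599789, 0.20483608]), 'ee_rot': array([-3.83546019e-01, -3.11808094e+00,  1.87644546e-03]), 'force': array([ 0.13681244, -0.34153219,  0.14580799]), 'wrist_torque': array([-0.03132574, -0.05785813, -0.04091162]), 'finger_force': 0.0, 'finger_gap': 0.09411046280613515}
scene 511.47311526626527 -0.10687216438971706 cam at [ 1.11201714 -0.50839946  0.67761627]
weight 0.95 [353.1 200.2] [0.6074 0.0967 0.078 ]
pan_center 0.76 [353.3 209.9] [0.6276 0.0743 0.078 ]
scale 0.93 [337.3 233.1] [0.5911 0.0712 0.    ]
confirm_top 0.5 [285.7 200.7] [0.4926 0.0242 0.056 ]
tape 0.61 [372.7 185.4] [0.5374 0.2479 0.    ]
jar 0.82 [415.8 202.2] [0.6452 0.2647 0.    ]
top 490.9982464460035 -0.03497483863113782 cam at [0.53056443 0.05639768 1.12236334]
weight 0.75 [298.8 189.8] [0.6044 0.09   0.078 ]
pan_center 0.77 [306.5 181.8] [0.6213 0.0735 0.078 ]
scale 0.68 [310.4 202.7] [0.58   0.0662 0.    ]
confirm_top 0.55 [331.7 241.4] [0.4933 0.0204 0.056 ]
tape 0.71 [227.8 228.4] [0.5232 0.2553 0.    ]
jar 0.73 [230.1 174.7] [0.6462 0.2501 0.    ]
small_weight 0.5 [386.3 173. ] [ 0.6466 -0.1088  0.    ]
```

```bash
python3 - <<'E'
import cv2,numpy as np
a=cv2.imread("pics/top0.png")[110:290,200:420]; b=cv2.imread("pics/scene0.png")[130:310,230:450]
cv2.imwrite("pics/v1.png",np.hstack([cv2.resize(a,(400,327),interpolation=2)]*1+[cv2.resize(b,(400,327),interpolation=2)]))
c=cv2.imread("pics/top0.png")[150:220,270:345]; cv2.imwrite("pics/v2.png",cv2.resize(c,None,fx=8,fy=8,interpolation=2))
E
```

```text
(no output)
```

View pics/v1.png

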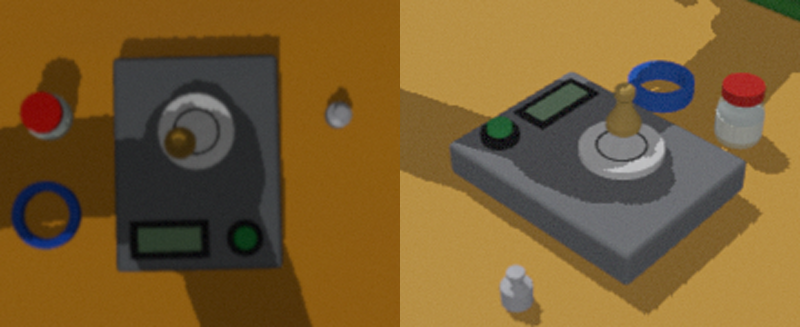

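View pics/v2.png

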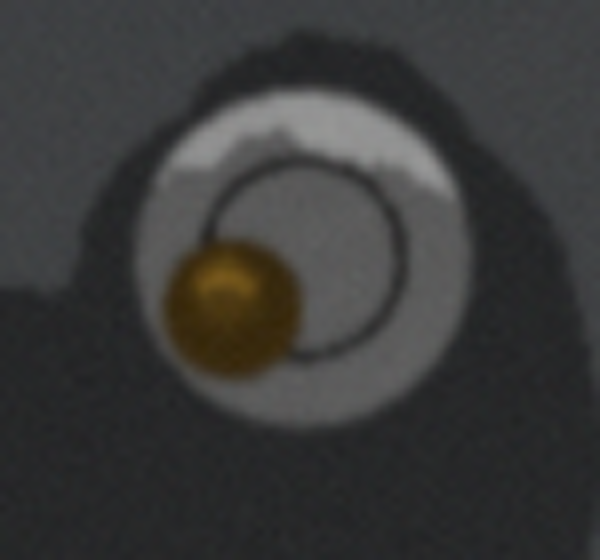

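Top view: the brass weight is at about (299.1, 188.6), upright at the lower-left of the pan. The ring centre is about (308.3, 182.3). The button is at about (332, 241), and the jar and tape are to the left, clear of the scale.

```bash
cat >> h.py <<'E'
from scipy.spatial.transform import Rotation as Ro
def totool(target,s=None):
    s=s or sensors.sense(); R=Ro.from_rotvec(s["ee_rot"]).as_matrix(); return R.T@(np.array(target)-s["eef_pos"])*1000, R
E
python3 - <<'E'
from h import *
w=back("top",(299.1,188.6),.088);p=back("top",(308.3,182.3),.078);b=back("top",(331.7,241.4),.058)
print(w,p,b)
d=(p-w)[:2];D=np.linalg.norm(d);u=d/D;print(D*1000,u,np.degrees(np.arctan2(u[1],u[0])))
pre=np.append(w[:2]-u*.05,.2);v,R=totool(pre);print(pre,v,R)
print("scene proj weight/pan",proj("scene",[*w[:2],.078]),proj("scene",p))
E
```

```text
[0.60619575 0.08905731 0.088     ] [0.62021342 0.06963648 0.078     ] [0.49333167 0.02048781 0.058     ]
23.95127538309884 [ 0.58525766 -0.81084738] -54.178805635008246
[0.57693287 0.12959968 0.2       ] [-528.33921067 -359.41234089    5.47402515] [[-9.70183358e-01  2.42372134e-01 -7.96291935e-06]
 [ 2.42372134e-01  9.70183357e-01 -5.40731194e-05]
 [-5.38032549e-06 -5.43908303e-05 -9.99999999e-01]]
scene proj weight/pan [349.99378151 201.6611568 ] [348.72169786 209.30676425]
```

Emit:
jog_arm:
  series: "-20 -13.6 0 0 0 0;-28 -19 0 0 0 0;-28 -19 0 0 0 0;-28 -19 0 0 0 0;-28 -19 0 0 0 0;-28 -19 0 0 0 0;-28 -19 0 0 0 0;-28 -19 0 0 0 0;-28 -19 0 0 0 0;-28 -19 0 0 0 0;-28 -19 0 0 0 0;-28 -19 0 0 0 0;-28 -19 0 0 0 0;-28 -19 0 0 0 0;-28 -19 0 0 0 0;-28 -19 0 0 0 0;-28 -19 0 0 0 0;-28 -19 0 0 0 0;-28 -19 0 0 0 0;-4 -4 0 0 0 0"
  grip: 20

```text
time_s: 2.47
eef_pos: [0.5795, 0.1242, 0.2055]
ee_rot: [0.392, 3.116, -0.003]
force: [-0.2, -1.0, -0.2]
finger_gap: 0.0198
finger_force: 0.0
```

Emit:
jog_arm:
  series: "0 0 0 0 0 6.7;0 0 0 0 0 6.7;0 0 0 0 0 6.7;0 0 0 0 0 6.7;0 0 0 0 0 6.7;0 0 0 0 0 6.7;0 0 0 0 0 0;0 0 0 0 0 0"

```text
time_s: 3.13
eef_pos: [0.5765, 0.1298, 0.2055]
ee_rot: [1.426, 2.799, -0.0]
force: [0.4, -0.0, 0.1]
finger_gap: 0.0205
finger_force: 0.0
```

Emit:
jog_arm:
  series: "0 0 10 0 0 0;0 0 15 0 0 0;0 0 20 0 0 0;0 0 20 0 0 0;0 0 20 0 0 0;0 0 16 0 0 0;0 0 12 0 0 0;0 0 6 0 0 0;0 0 2.5 0 0 0;0 0 0 0 0 0;0 0 0 0 0 0"

```text
time_s: 4.05
eef_pos: [0.577, 0.1295, 0.0846]
ee_rot: [1.431, 2.796, 0.001]
force: [-0.5, -0.7, 0.3]
finger_gap: 0.0199
finger_force: 0.0
```

```bash
python3 - <<'E'
from h import *
s=sensors.sense();print(s["eef_pos"],s["force"])
a=grab_frame("scene");b=grab_frame("top");cv2.imwrite("pics/s1.png",a);cv2.imwrite("pics/t1.png",b)
for c in("scene","top"): print(c,proj(c,s["eef_pos"]))
a=a[130:250,290:430];b=b[120:240,230:370]
cv2.imwrite("pics/v3.png",cv2.resize(np.hstack([a,b]),(800,343),interpolation=2))
E
```

```text
[0.57699363 0.12953647 0.0846049 ] [-0.46446058 -0.69979234  0.26819561]
scene [352.60473619 183.9464372 ]
top [280.12639562 202.67232139]
```

View pics/v3.png

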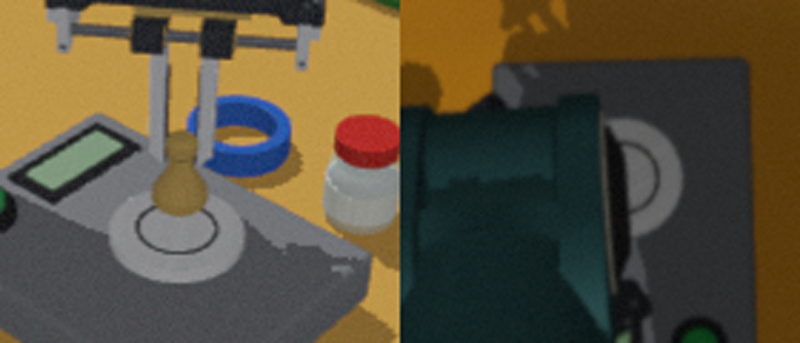

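Scene view: the fingertips (about (354, 187)) stand upright behind the weight (about (353, 197)), lined up with the ring centre (about (352, 210)). The top view is blocked by the gripper. I'll approach, then push slowly, stopping a little short.

Emit:
jog_arm:
  series: "-3 0.5 1 0 0 0;-5 0.5 0 0 0 0;-5 0 0 0 0 0;-3 0 0 0 0 0;-2 0 0 0 0 0;-1.5 0 0 0 0 0;-1.5 0 0 0 0 0;-1.5 0 0 0 0 0;-1.5 0 0 0 0 0;-1.5 0 0 0 0 0;-1.5 0 0 0 0 0;-1.5 0 0 0 0 0;-1.5 0 0 0 0 0;-1.5 0 0 0 0 0;-1 0 0 0 0 0;0 0 0 0 0 0"

```text
time_s: 5.48
eef_pos: [0.5965, 0.1034, 0.083]
ee_rot: [1.432, 2.796, -0.0]
force: [-0.4, -0.1, -0.4]
finger_gap: 0.02
finger_force: 0.3
```

```bash
python3 - <<'E'
from h import *
s=sensors.sense();print(s["eef_pos"],s["force"])
a=grab_frame("scene");cv2.imwrite("pics/s2.png",a)
o=cv2.imread("pics/s1.png")
a=a[150:250,290:430];o=o[150:250,290:430]
cv2.imwrite("pics/v4.png",cv2.resize(np.hstack([o,a]),(800,286),interpolation=2))
E
```

```text
[0.59645872 0.10344056 0.08295051] [-0.37159545 -0.11062516 -0.35197704]
```

View pics/v4.png

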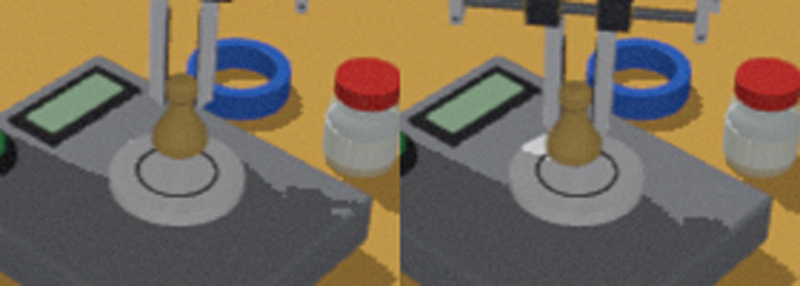

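The weight is upright and moving as expected. It sits at about column 351 with the ring at about 352, so I'll continue with a slight +y bias, then back off and look from above.

Emit:
jog_arm:
  series: "-0.5 0 0 0 0 0;-1 0.2 0 0 0 0;-1.5 0.2 0 0 0 0;-1.5 0.2 0 0 0 0;-1.5 0.2 0 0 0 0;-1.5 0.2 0 0 0 0;-1.5 0.2 0 0 0 0;-1.5 0.2 0 0 0 0;-1.5 0.2 0 0 0 0;-1.2 0.2 0 0 0 0;-0.8 0 0 0 0 0;0 0 0 0 0 0"

```text
time_s: 6.53
eef_pos: [0.6062, 0.0932, 0.083]
ee_rot: [1.432, 2.796, -0.0]
force: [0.2, 0.6, 0.6]
finger_gap: 0.0199
finger_force: 0.3
```

Emit:
jog_arm:
  series: "1 0 0 0 0 0;3 0 0 0 0 0;8 0 0 0 0 0;15 0 0 0 0 0;25 0 0 0 0 0;25 0 0 0 0 0;25 0 0 0 0 0;15 0 0 0 0 0;8 0 0 0 0 0;0 0 0 0 0 0;0 0 0 0 0 0"

```text
time_s: 7.45
eef_pos: [0.533, 0.1949, 0.0831]
ee_rot: [1.431, 2.796, 0.0]
force: [0.3, 0.4, -0.1]
finger_gap: 0.0202
finger_force: 0.0
```

```bash
python3 - <<'E'
from h import *
s=sensors.sense();print(s["eef_pos"],s["force"])
a=grab_frame("scene");b=grab_frame("top");cv2.imwrite("pics/s3.png",a);cv2.imwrite("pics/t3.png",b)
a=a[155:230,315:390];b=b[145:220,270:345]
cv2.imwrite("pics/v5.png",cv2.resize(np.hstack([a,b]),(800,400),interpolation=2))
E
```

```text
[0.53296737 0.19491473 0.08313373] [ 0.27965684  0.40431514 -0.12773694]
```

View pics/v5.png

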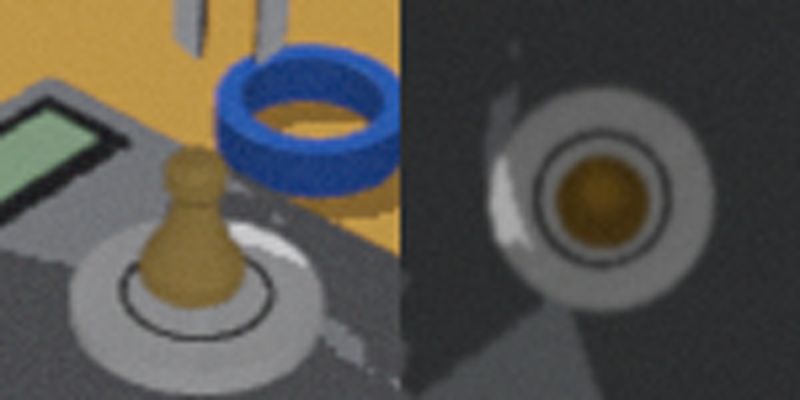

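Top view: the weight (about (307.8, 182.9)) stands upright just inside the ring (centre about (307.7, 182.3)). I'll measure this numerically.

```bash
python3 - <<'E'
from h import *
b=cv2.imread("pics/t3.png")
from scipy.optimize import least_squares
hsv=cv2.cvtColor(cv2.GaussianBlur(b,(3,3),0),cv2.COLOR_BGR2HSV); m=((hsv[...,1]>110)&(np.indices(hsv.shape[:2])[0]>170)&(np.indices(hsv.shape[:2])[0]<196)).astype(np.uint8); m[:,:294]=0;m[:,322:]=0
M=cv2.moments(m,True);w=np.array([M["m10"],M["m01"]])/M["m00"];print(w,2*np.sqrt(M["m00"]/np.pi))
g=cv2.cvtColor(b,cv2.COLOR_BGR2GRAY).astype(np.float32)
c0=np.array([307.8,182.4])
def polar(r0,r1,dark):
    P=[]
    for t in np.linspace(0,2*np.pi,180,endpoint=False):
        r=np.linspace(r0,r1,60);x=(c0[0]+r*np.cos(t)).astype(np.float32);y=(c0[1]+r*np.sin(t)).astype(np.float32)
        v=cv2.remap(g,x[None],y[None],cv2.INTER_CUBIC)[0]
        i=np.argmin(v) if dark else np.argmin(np.gradient(v)); P.append((x[i],y[i]))
    P=np.array(P)
    f=least_squares(lambda q:np.hypot(P[:,0]-q[0],P[:,1]-q[1])-q[2],[*c0,(r0+r1)/2],loss="soft_l1",f_scale=.3);return f.x
ring=polar(10.8,14.5,True);pan=polar(18.5,24,False);print(ring,pan)
W=back("top",w,.088);Pn=back("top",ring[:2],.078);print(W,Pn,back("top",pan[:2],.078))
d=(W-Pn)*1000;R=totool([0,0,0])[1];print("err mm",d,"tool",R.T@[d[0],d[1],0])
E
```

```text
[307.5 182.5] 16.273715780512877
[307.41068885 181.83390093  12.25987491] [307.35943876 181.92810261  20.93131704]
[0.61894735 0.07120415 0.088     ] [0.62122979 0.07152524 0.078     ] [0.62102915 0.07163638 0.078     ]
err mm [-2.28243808 -0.32108603 10.        ] tool [ 1.07133874e+00 -2.04079700e+00 -8.64617690e-04]
```

About 2.3 mm off, toward −x. I'll turn the tool to push along +x and give one small nudge.

Emit:
jog_arm:
  series: "0 0 0 0 0 -6.8;0 0 0 0 0 -6.8;0 0 0 0 0 -6.8;0 0 0 0 0 -6.8;0 0 0 0 0 -6.8;0 0 0 0 0 -6.8;0 0 0 0 0 -6.8;0 0 0 0 0 -6.7;-4 -21 0 0 0 0;-4 -25 0 0 0 0;-4 -25 0 0 0 0;-4 -25 0 0 0 0;-3 -15 0 0 0 0;-1 -8 0 0 0 0;0 -2 0 0 0 0;0 0 0 0 0 0;0 0 0 0 0 0"

```text
time_s: 8.97
eef_pos: [0.553, 0.0748, 0.0829]
ee_rot: [0.003, -3.141, -0.0]
force: [0.4, -0.1, -0.2]
finger_gap: 0.02
finger_force: 0.0
```

Emit:
jog_arm:
  series: "-5 -0.5 0 0 0 0;-9 -0.4 0 0 0 0;-10 0 0 0 0 0;-7 0 0 0 0 0;-4 0 0 0 0 0;-2 0 0 0 0 0;-1.5 0 0 0 0 0;-1.5 0 0 0 0 0;-1 0 0 0 0 0;-1 0 0 0 0 0;-1 0 0 0 0 0;-1 0 0 0 0 0;-1 0 0 0 0 0;-0.5 0 0 0 0 0;0 0 0 0 0 0;0 0 0 0 0 0"

```text
time_s: 10.3
eef_pos: [0.5986, 0.073, 0.083]
ee_rot: [0.002, -3.142, 0.0]
force: [-1.1, 0.1, 1.1]
finger_gap: 0.02
finger_force: 0.5
```

Emit:
jog_arm:
  series: "0.5 0 0 0 0 0;2 0 0 0 0 0;6 0 0 0 0 0;12 0 0 0 0 0;20 0 0 0 0 0;25 0 0 0 0 0;25 0 -10 0 0 0;15 0 -20 0 0 0;5 0 -10 0 0 0;0 0 0 0 0 0;0 0 0 0 0 0"
  grip: 20

```text
time_s: 11.22
eef_pos: [0.4889, 0.0731, 0.1235]
ee_rot: [-0.002, 3.14, 0.001]
force: [-0.2, -0.2, -0.4]
finger_gap: 0.02
finger_force: 0.0
```

```bash
python3 - <<'E'
from h import *
s=sensors.sense();print(s["eef_pos"],s["force"])
a=grab_frame("scene");b=grab_frame("top");cv2.imwrite("pics/s4.png",a);cv2.imwrite("pics/t4.png",b)
for c in("top","scene"):
  for r in nets.masks_of("weight",c)[:1]:
    x=r["mask"];i=np.argwhere(x);print(c,r["score"],i.min(0),i.max(0),i.mean(0))
a=a[155:230,315:390];b=b[145:220,270:345]
cv2.imwrite("pics/v6.png",cv2.resize(np.hstack([a,b]),(800,400),interpolation=2))
b=cv2.imread("pics/t4.png")
hsv=cv2.cvtColor(cv2.GaussianBlur(b,(3,3),0),cv2.COLOR_BGR2HSV); I=np.indices(hsv.shape[:2]);m=((hsv[...,1]>110)&(I[0]>165)&(I[0]<196)&(I[1]>294)&(I[1]<322)).astype(np.uint8)
M=cv2.moments(m,True);w=np.array([M["m10"],M["m01"]])/M["m00"];print(w,M["m00"],back("top",w,.088)-[.6212,.0715,0])
E
```

```text
[0.48892379 0.07310816 0.12353119] [-0.21367008 -0.24824466 -0.43293101]
top 0.65 [173 301] [189 316] [180.96153846 308.37980769]
scene 0.68 [183 342] [213 361] [200.00735294 351.24509804]
[307.75862069 181.32019704] 203.0 [ 0.00024398 -0.00086464  0.088     ]
```

View pics/v6.png

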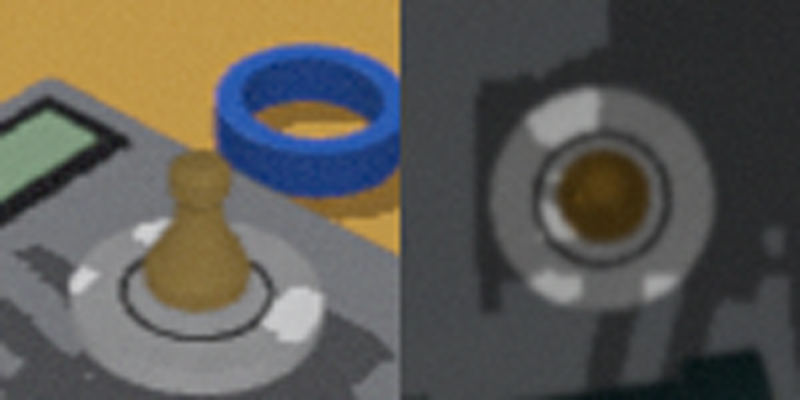

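Scene and top views agree: the weight is upright and concentric with the ring, within about 1 mm. Next is the button, with the fingers shut.

Emit:
jog_arm:
  series: "-1 -8 0 0 0 0;-2 -15 0 0 0 0;-1 -15 0 0 0 0;-1 -9 0 0 0 0;0 -4 4 0 0 0;0 0 10 0 0 0;0 0 12 0 0 0;0 0 10 0 0 0;0 0 6 0 0 0;0 0 3 0 0 0;0 0 2 0 0 0;0 0 0 0 0 0;0 0 0 0 0 0"
  grip: 0

```text
time_s: 12.5
eef_pos: [0.4934, 0.022, 0.0762]
ee_rot: [-0.002, 3.141, -0.0]
force: [-0.3, 0.1, 0.2]
finger_gap: 0.0004
finger_force: 0.0
```

```bash
python3 - <<'E'
from h import *
s=sensors.sense();print(s["eef_pos"],s["force"],s["finger_gap"],proj("scene",s["eef_pos"]))
a=grab_frame("scene")[155:230,250:350]
cv2.imwrite("pics/v7.png",cv2.resize(a,(800,600),interpolation=2))
E
```

```text
[0.49335873 0.02197666 0.07619212] [-0.27317243  0.0675595   0.23705596] 0.0003970594563598285 [284.63688123 193.23307207]
```

View pics/v7.png

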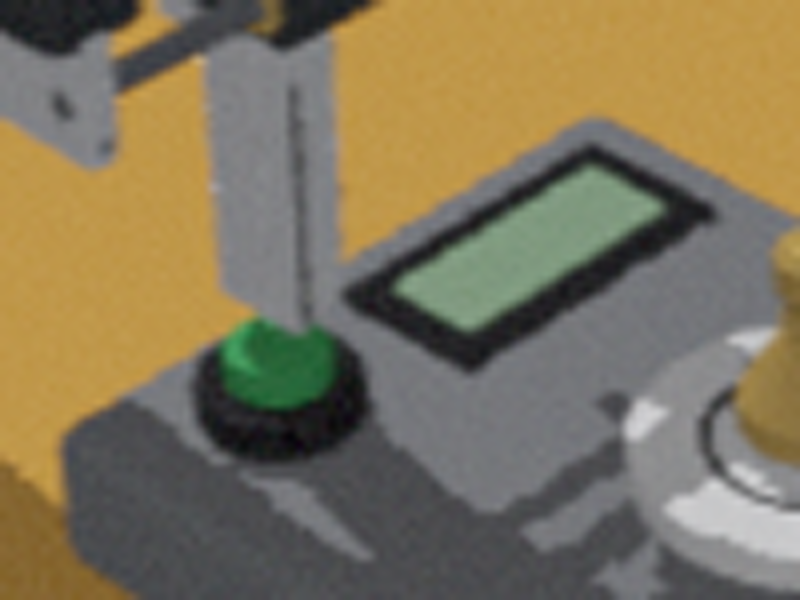

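The shut fingertips (about (285, 194)) are directly above the button (about (285, 199)).

Emit:
jog_arm:
  series: "0 0 3 0 0 0;0 0 3 0 0 0;0 0 2 0 0 0;0 0 1 0 0 0;0 0 1 0 0 0;0 0 1 0 0 0;0 0 1 0 0 0;0 0 1 0 0 0;0 0 0 0 0 0"

```text
time_s: 13.3
eef_pos: [0.494, 0.0221, 0.0651]
ee_rot: [-0.002, 3.14, 0.001]
force: [-15.0, 0.4, 54.6]
finger_gap: 0.0008
finger_force: 27.2
```

Emit:
jog_arm:
  series: "0 0 -1 0 0 0;0 0 -0.5 0 0 0;0 0 0 0 0 0"

```text
time_s: 13.55
eef_pos: [0.4938, 0.022, 0.0657]
ee_rot: [-0.002, 3.14, 0.001]
force: [-6.4, 0.2, 29.3]
finger_gap: 0.0001
finger_force: 14.3
```

```bash
python3 - <<'E'
from h import *
s=sensors.sense();print(s["eef_pos"],s["force"],s["finger_gap"],proj("scene",s["eef_pos"]))
a=grab_frame("scene");cv2.imwrite("pics/s8.png",a)
cv2.imwrite("pics/v8.png",cv2.resize(a[155:230,250:350],(800,600),interpolation=2))
E
```

```text
[0.49377047 0.02200112 0.06572074] [-6.4114144   0.16903035 29.27633808] 8.418648081282975e-05 [285.03712922 197.54436877]
```

View pics/v8.png

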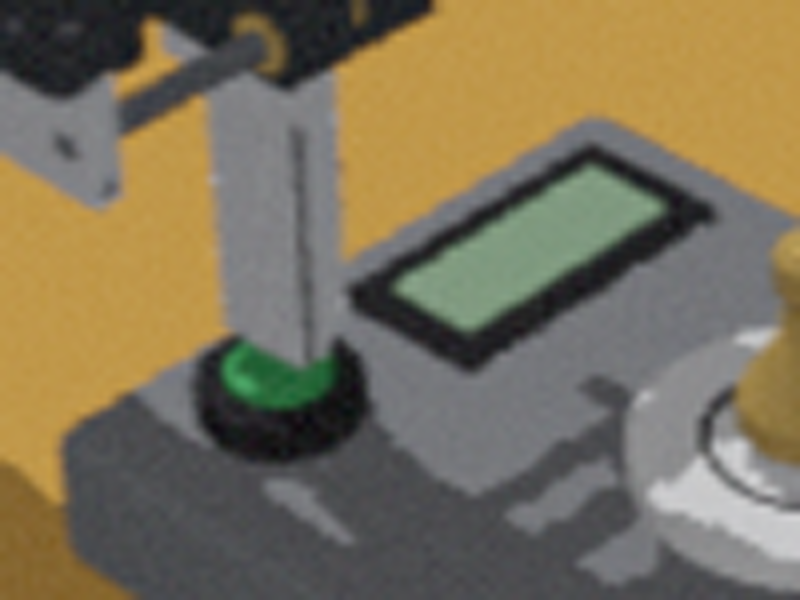

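Inconclusive: I can't tell whether the fingers rest on the bottomed button or on the collar. Raising in small steps with force readings will show whether the spring pushes back.

Emit:
jog_arm:
  series: "0 0 -1.3 0 0 0;0 0 0 0 0 0;0 0 0 0 0 0"

```text
time_s: 13.85
eef_pos: [0.4936, 0.022, 0.0662]
ee_rot: [-0.002, 3.141, 0.0]
force: [0.8, 0.9, 10.4]
finger_gap: 0.0004
finger_force: 4.7
```

Emit:
jog_arm:
  series: "0 0 -1.5 0 0 0;0 0 0 0 0 0;0 0 0 0 0 0"

```text
time_s: 14.1
eef_pos: [0.4934, 0.0219, 0.0674]
ee_rot: [-0.002, 3.141, -0.0]
force: [2.2, 0.4, 3.4]
finger_gap: 0.0007
finger_force: 1.6
```

Emit:
jog_arm:
  series: "0 0 -1.5 0 0 0;0 0 0 0 0 0;0 0 0 0 0 0"

```text
time_s: 14.35
eef_pos: [0.4931, 0.0219, 0.0688]
ee_rot: [0.002, -3.142, 0.0]
force: [0.8, 0.5, 2.1]
finger_gap: 0.0002
finger_force: 1.3
```

Emit:
jog_arm:
  series: "0 0 -6 0 0 0;0 0 -10 0 0 0;0 0 -10 0 0 0;0 0 0 0 0 0;0 0 0 0 0 0"

```text
time_s: 14.77
eef_pos: [0.4935, 0.022, 0.0956]
ee_rot: [-0.002, 3.14, 0.0]
force: [-0.4, -0.1, 0.3]
finger_gap: 0.0005
finger_force: 0.0
```

```bash
python3 - <<'E'
from h import *
s=sensors.sense();print(s["eef_pos"],s["force"])
a=grab_frame("scene");cv2.imwrite("pics/s9.png",a)
o=cv2.imread("pics/s8.png")
cv2.imwrite("pics/v9.png",cv2.resize(np.hstack([o[175:220,265:310],a[175:220,265:310]]),(800,400),interpolation=2))
E
```

```text
[0.49350925 0.02196962 0.09556475] [-0.40937651 -0.12490636  0.32508952]
```

View pics/v9.png

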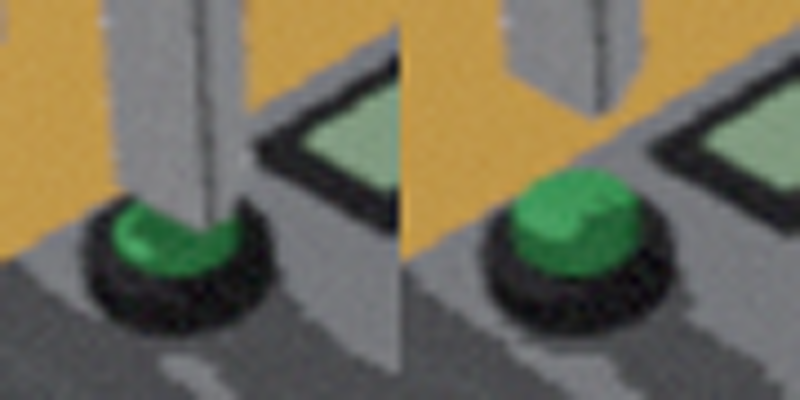

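The force profile settles it: the spring read 2.1 N at z = 0.0688 and 3.4 N at 0.0674, then a hard stop at about 0.066. The button bottomed and, as the picture shows, has popped back up (green top at about (285, 200)). I'll do a last check of the weight and sign off.

```bash
python3 - <<'E'
from h import *
b=grab_frame("top");a=cv2.imread("pics/s4.png");n=cv2.imread("pics/s9.png")
print("scene diff at weight",np.abs(a[180:216,338:365].astype(int)-n[180:216,338:365]).mean())
hsv=cv2.cvtColor(cv2.GaussianBlur(b,(3,3),0),cv2.COLOR_BGR2HSV); I=np.indices(hsv.shape[:2]);m=((hsv[...,1]>110)&(I[0]>165)&(I[0]<196)&(I[1]>294)&(I[1]<322)).astype(np.uint8)
M=cv2.moments(m,True);w=np.array([M["m10"],M["m01"]])/M["m00"];e=back("top",w,.088)-[.6212,.0715,0];print(w,M["m00"],e)
if np.hypot(*e[:2])<.002: print(manip.sign_off())
E
```

```text
scene diff at weight 8.50925925925926
[307.70731707 181.36585366] 205.0 [ 0.0001482  -0.00075534  0.088     ]
the job is handed in; nothing more can be done
None
```

I nudged the weight into the ring, where it stands upright within about 1 mm of centre, then pressed the green button to its stop and let it spring back. The job is handed in at about 15 s. The fingers pressed the bottomed button with about 55 N, well over the 4 N needed, and I don't know whether that counts toward the 40 N limit for the arm or gripper body.

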